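Strip the casting flask off its stuck sprue base

ROBOT

A 6-joint arm with a two-finger parallel gripper is mounted at the origin on the work surface. World frame = base frame: x ahead of the robot, y to its left, z up, the work surface at z = 0. Lengths are in mm, angles in rad, forces in N, time in s.
With the tool pointing down it reaches from about 400 to 925 mm from the base axis. Payload 12.5 kg.
Tool frame: the origin (TCP) lies at the very end of the fingers, on their centre line; the grasp point (between the pads) lies grip_depth behind it (grip_depth is the distance from the TCP to the grasp point, in mm); z points along the fingers, y is the line along which they close (so a half turn about z gives the same grasp; the last joint's range is limited). The gripper opens to 95 mm and grips with 3 to 60 N. Pads are 20 mm wide; open, the fingers measure 119 mm over their backs; the gripper's body (75 mm by 180 mm) begins 59 mm behind the grasp point.
Start: joints at [1.153, 0.491, 1.559, -0, 1.092, -0.106], TCP at [191.716, 594.888, 214.661] pointing down, gripper open.
Joint ranges: [-3.1, 3.1], [-0.84, 2.19], [0.05, 2.79], [-1.13, 4.28], [0.06, 2.93], [-2.69, 2.69]. Speed limits (rad/s): [2.22, 2.22, 2.79, 3.14, 3.14, 3.14].

INTERFACE

Orientations are given as [roll, pitch, yaw] about the fixed x, y, z axes, in that order (R = Rz(yaw) Ry(pitch) Rx(roll)).
In Python, from cell import state, read_camera, job_done, grip_depth gives the robot as it stands.
- The arm moves only by the tool drive_tool, never from a script. Its argument "targets" is a list of rows, each an object with "jaw": the opening, from 0 (shut) to 1 (fully open); "travel": the shift along the tool's x, y, z in m, a list of three; "twist": the turn about the tool's z in rad. In form: [{"jaw": jaw, "travel": [tx, ty, tz], "twist": twist}, ...]. A call has 1 to 8 rows; each row is the pose to reach, as a shift and turn from the pose commanded when the call began, along the tool's axes at that moment; what a row does not reach only later rows make up. A row lasts 1/12 s, in which the tool goes at most 41.7 mm and 7.16 degrees, less where a joint would pass 70% of its speed; a pose out of reach is approached as far as the arm can. A call with a gripper value outside its range is refused whole. The fingers move at their own pace and stop on an object; the grip force is fixed at half the most. Time passes only in rows, so rows that repeat a pose let the fingers close. It gives the time, the measured TCP pose, the force, the opening and the grip force at its end, in the units of the state.
- state(): the state, without advancing time (a new reading comes with each control period).
- read_camera(name): name is "scene" or "top" or "wrist"; returns a dict with "frame" (420x560x3 uint8, red, green, blue), "fx", "fy", "cx", "cy" (pixels), "R" (3x3) and "t" (3): a world point X has camera coordinates R X + t. Camera axes: x right, y down, z forward; pixel columns grow to the right and rows downward; lengths in mm; the calibration is good to about 2 mm. A picture is of the moment at which its call begins. There is no depth.
- job_done(): hands the job in; it is judged then, once.
The state is a dict: "t": time; "joints": joint angles; "qvel": joint speeds; "tau": joint torques, N m; "eef_pos": TCP position; "tcp_rot": TCP orientation; "ft_force": force on the tool from outside, world axes, zero at the start; "moment": the same for the moment, N m; "opening": opening from 0.0 (shut) to 1.0 (fully open); "grip_force": force on a finger pad.
Only numpy, scipy, OpenCV 4.12 (cv2) and the standard library are available. Lean on these libraries where they do the work, as an engineer would, in place of code of your own. Each camera call takes 0.05 s, during which the arm holds its last target. There are 200 camera calls.

TASK

The tall steel casting flask is stuck on its black sprue base. Slide the two together into the aluminium dock until the base's wide foot is home under both of its lips, then draw the flask straight up off the base and stand it upright on the white tile, wholly on it, leaving the base behind in the dock.

Things in the scene. Friction and masses are not known exactly. Their poses are not given: they have to be found in the camera images.
- flask_mid (a point): Centre of the casting flask: plain upright steel tube, open both ends, outside diameter 56 mm, wall 3, height 80, 300 g; z its axis. Stands on the base's foot: its centre 46 mm above the bench. A seal inside its lower end grips the plug: lifted freely, the base comes up with it; 4 to 6 N over 28 mm parts them. A bare 55 mm flask, a crucible and a steel block stand beyond x = 0.62 m, not used.
- base: Sprue base of hard black plastic: flat round foot, diameter 104 mm, 6 mm thick, with a central plug of diameter 44 mm and height 30 mm that sits inside the flask, on the same axis. About 120 g. Origin at the centre of the foot's underside, z up.
- dock_home (a point): Point on the bench where the foot's centre belongs in the dock, a fixed aluminium U 16 mm high, 148 mm wide. +x: from mouth to closed end, the way to slide in. Lips overhang both sides from y = 38 to 63 mm and -38 to -63, x = -45 to 55 mm, undersides 10 mm above the bench: the foot goes beneath them, the flask between. End wall at x = 55 mm. Right of the robot, mouth to its left.
- tile_top (a point): Centre of the top face of the white ceramic tile, 130 x 130 mm, 8 mm thick, fixed flat on the bench to the robot's left. x and y run along its edges, z up.
Mind the look-alikes: they are no part of the job. Leave any orange look-alike of the part that bears flask_mid alone.

How it is judged (in metres and radians):
On the way:
1. the base's foot is home under the dock's lips (within 25 mm of home along the dock, 20 mm across) with the flask still on it (x of base in the frame of dock_home between -0.025 and 0.015 m and y of base in the frame of dock_home between -0.02 and 0.02 m and height (world z) of base below 0.009 m and z of flask_mid in the frame of base below 0.056 m and horizontal distance between flask_mid and base below 0.012 m), for 0.2 s.
At the end, for the whole second after the job is handed in: The flask stands upright (within about 8 degrees), at rest and wholly on the tile (axis within 42 mm of the tile's centre along each edge); the base lies flat and at rest on the bench in the dock, within 35 mm of home along the dock and 22 mm across it (x of flask_mid in the frame of tile_top between -0.042 and 0.042 m and y of flask_mid in the frame of tile_top between -0.042 and 0.042 m and z of flask_mid in the frame of tile_top between 0.034 and 0.045 m and angle between flask_mid's own z axis and vertical below 0.15 rad and linear speed of each of flask, base below 0.02 m/s and x of base in the frame of dock_home between -0.035 and 0.015 m and y of base in the frame of dock_home between -0.022 and 0.022 m and height (world z) of base below 0.006 m and angle between base's own z axis and vertical below 0.1 rad); the robot touches nothing.
It also fails if it takes over 61 s, if anything falls off the work surface, if the arm or the gripper's body presses on something with over 40 N, if the wrist force passes 120 N, or if a joint passes its speed limit or range.

## Working session

There is one attempt and no reset: what is moved stays moved. The work goes in short steps, Python scripts to look and compute and a tool call to move; the robot and the scene stay as the last step left them, time stands still between calls to the robot, and variables do not carry over. Pictures are saved under pics/ and viewed, at most 10 in all, crops included, and the job is handed in when it is done.

Besides the shell and the picture viewer there is one more tool, called after "Request:" by a JSON object that holds its "fn" and its "kwargs", one argument or row to a line. drive_tool: Moves the arm, as the interface text tells. Its arguments: {"type":"object","properties":{"targets":{"type":"array"}},"required":["targets"]}

```bash
mkdir -p pics; cat > h.py <<'E'
import numpy as np, cv2
from cell import state, read_camera, job_done, grip_depth
def ray(c,u,v,z):
    R=np.array(c["R"]);t=np.array(c["t"]).ravel()
    d=R.T@np.array([(u-c["cx"])/c["fx"],(v-c["cy"])/c["fy"],1]);o=-R.T@t
    return o+d*(z-o[2])/d[2]
def proj(c,X):
    p=np.array(c["R"])@np.array(X,float)+np.array(c["t"]).ravel()
    return c["fx"]*p[0]/p[2]+c["cx"],c["fy"]*p[1]/p[2]+c["cy"]
def save(c,n): cv2.imwrite(n,cv2.cvtColor(c["frame"],cv2.COLOR_RGB2BGR))
E
python3 - <<'E'
from h import *
import pickle
print(grip_depth, state())
for n in("top","scene"):
    c=read_camera(n);save(c,f"pics/{n}0.png");pickle.dump(c,open(n+"0.pkl","wb"))
    print(n,c["fx"],c["cx"],c["cy"],-np.array(c["R"]).T@np.array(c["t"]).ravel())
E
```

```text
18.8 {'t': 0.0, 'joints': array([ 1.15339060e+00,  4.91548702e-01,  1.55949554e+00, -1.12343921e-05,
        1.09166004e+00, -1.05612207e-01]), 'qvel': array([ 0.0010773 ,  0.00197094,  0.00071067, -0.00054186, -0.00063262,
        0.00017299]), 'tau': array([ 2.17086796e-03, -6.12646151e+01, -2.58189332e+01,  6.93294732e-02,
        4.81056562e-02, -4.60652291e-05]), 'eef_pos': array([191.61247049, 594.63345261, 214.05261537]), 'tcp_rot': array([-3.14048617e+00, -1.07275000e-04,  2.82980426e+00]), 'ft_force': array([ 0.0553361 , -0.41122967, -0.00720568]), 'moment': array([-0.03251478, -0.04336443, -0.02934457]), 'grip_force': 0.0, 'opening': 1.000887710579389}
top 425.50182992029556 277.983677874722 207.36080362499587 [403.55201367  38.06881804 948.21645034]
scene 507.55825063470843 277.59631852999047 205.30331456556226 [1016.41391649  231.13656225  942.32833704]
```

View pics/top0.png

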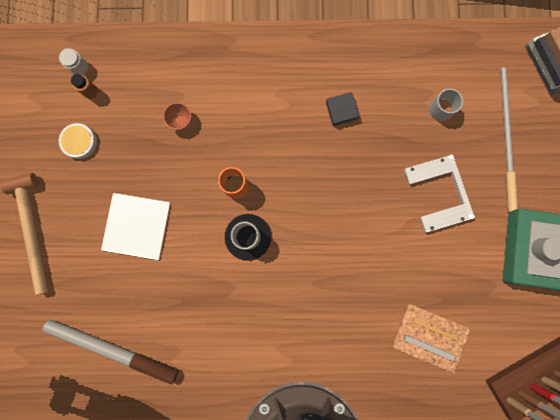

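View pics/scene0.png

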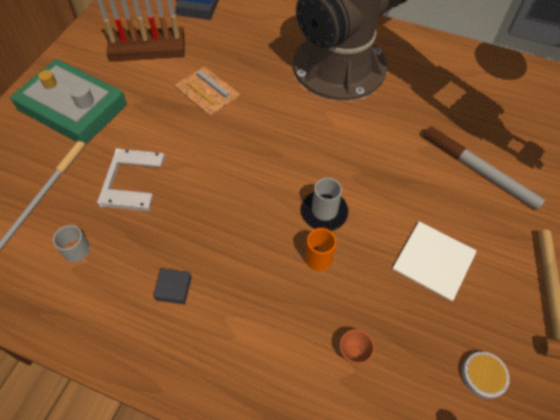

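The top view shows the flask and base at about (245,237), the tile at (136,227), the dock at (440,195) with its mouth to the left, and the orange look-alike at (232,181). The scene view matches.

```bash
python3 - <<'E'
from h import *
import pickle
C={n:pickle.load(open(n+"0.pkl","rb")) for n in("top","scene")}
def blob(m,p):
    n,l,s,ce=cv2.connectedComponentsWithStats(m.astype(np.uint8))
    k=l[p[1],p[0]] or l[p[1]-4:p[1]+5,p[0]-4:p[0]+5].max(); b=(l==k).astype(np.uint8)
    return max(cv2.findContours(b,cv2.RETR_EXTERNAL,cv2.CHAIN_APPROX_NONE)[0],key=cv2.contourArea)
for n,pt,pd,pf,pb in(("top",(136,227),(447,163),(245,236),(262,240)),("scene",(435,260),(140,156),(326,200),(310,215))):
    c=C[n];f=c["frame"].astype(int);hsv=cv2.cvtColor(c["frame"],cv2.COLOR_RGB2HSV)
    wh=(hsv[...,1]<50)&(hsv[...,2]>150)
    for nm,p,z in(("tile",pt,8),("dock",pd,16)):
        k=blob(wh,p);w=np.array([ray(c,*q[0],z)[:2] for q in k],np.float32)
        r=cv2.minAreaRect(w);print(n,nm,[np.round(x,1) for x in r],np.round(cv2.boxPoints(r)).tolist())
    dark=(hsv[...,2]<60)
    k=blob(dark,pb)
    w=np.array([ray(c,*q[0],6)[:2] for q in cv2.convexHull(k)],np.float32)
    print(n,"foot",cv2.minEnclosingCircle(w),cv2.fitEllipse(w))
E
```

```text
top tile [array([467.1, 363.8]), array([130.3, 128.8]), np.float64(80.0)] [[392.0, 311.0], [519.0, 288.0], [542.0, 417.0], [415.0, 439.0]]
top dock [array([ 533.1, -308.1]), array([147.5, 113.4]), np.float64(16.1)] [[447.0, -274.0], [478.0, -383.0], [620.0, -342.0], [588.0, -233.0]]
top foot ((440.9550476074219, 114.1411361694336), 51.094940185546875) ((441.05548095703125, 114.21990966796875), (100.19273376464844, 101.43394470214844), 129.0096893310547)
scene tile [array([468.4, 364.2]), array([128.3, 128.5]), np.float64(80.0)] [[394.0, 312.0], [520.0, 290.0], [543.0, 416.0], [416.0, 439.0]]
scene dock [array([ 537.6, -304.5]), array([152.1, 111.5]), np.float64(16.4)] [[449.0, -272.0], [480.0, -379.0], [626.0, -337.0], [595.0, -230.0]]
scene foot ((442.54083251953125, 114.89635467529297), 51.20992660522461) ((442.3945617675781, 115.2170639038086), (99.24908447265625, 101.71047973632812), 152.73443603515625)
```

```bash
python3 - <<'E'
import cv2
a=cv2.imread("pics/top0.png")
x=cv2.resize(a[150:270,190:310],(400,400),interpolation=cv2.INTER_CUBIC);y=cv2.resize(a[140:250,385:495],(400,400),interpolation=cv2.INTER_CUBIC)
cv2.imwrite("pics/crop.png",cv2.hconcat([x,y]))
E
```

```text
(no output)
```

View pics/crop.png

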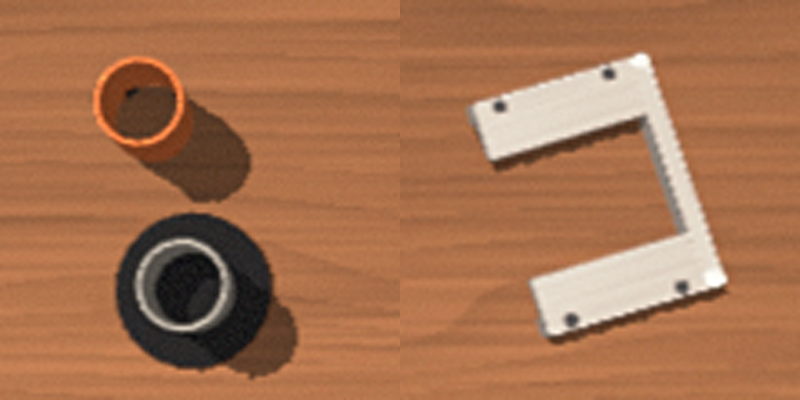

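Base is at (441.5,114.5), the tile at (467.5,364) and dock home at about (530.5,-297) with +x = (0.277,-0.961). Sizes agree with those given. The tool yaw already puts the closing line close to the dock axis, so I keep it.

```bash
cat >> h.py <<'E'
def go(x,y,z):
    s=state();w=s["tcp_rot"][2];d=np.array([x,y,z])-s["eef_pos"];c,q=np.cos(w),np.sin(w)
    print("pos",s["eef_pos"].round(1),"t",s["t"],"travel mm",np.round([c*d[0]+q*d[1],q*d[0]-c*d[1],-d[2]],1))
E
python3 -c "
from h import *
go(441.5,114.5,190)"
```

```text
pos [191.6 594.7 214.1] t 0.1 travel mm [-385.1 -380.3   24.1]
```

Request:
{"fn": "drive_tool", "kwargs": {
  "targets": [
    {"jaw":1,"travel":[-0.385,-0.38,0.024],"twist":0},
    {"jaw":1,"travel":[-0.385,-0.38,0.024],"twist":0},
    {"jaw":1,"travel":[-0.385,-0.38,0.024],"twist":0},
    {"jaw":1,"travel":[-0.385,-0.38,0.024],"twist":0},
    {"jaw":1,"travel":[-0.385,-0.38,0.024],"twist":0},
    {"jaw":1,"travel":[-0.385,-0.38,0.024],"twist":0},
    {"jaw":1,"travel":[-0.385,-0.38,0.024],"twist":0},
    {"jaw":1,"travel":[-0.385,-0.38,0.024],"twist":0}
  ]
}}

```text
t: 0.77
eef_pos: [345.9, 297.7, 199.8]
tcp_rot: [3.142, 0.0, 2.83]
ft_force: [0.6, 0.2, 0.2]
opening: 1.003
grip_force: 0.0
```

```bash
python3 -c "
from h import *
go(441.5,114.5,190)"
```

```text
pos [345.9 297.7 199.8] t 0.7667 travel mm [-147.2 -145.1    9.8]
```

Request:
{"fn": "drive_tool", "kwargs": {
  "targets": [
    {"jaw":1,"travel":[-0.147,-0.145,0.01],"twist":0},
    {"jaw":1,"travel":[-0.147,-0.145,0.01],"twist":0},
    {"jaw":1,"travel":[-0.147,-0.145,0.01],"twist":0},
    {"jaw":1,"travel":[-0.147,-0.145,0.01],"twist":0},
    {"jaw":1,"travel":[-0.147,-0.145,0.01],"twist":0},
    {"jaw":1,"travel":[-0.147,-0.145,0.01],"twist":0},
    {"jaw":1,"travel":[-0.147,-0.145,0.01],"twist":0}
  ]
}}

```text
t: 1.35
eef_pos: [441.5, 114.7, 189.5]
tcp_rot: [-3.141, -0.001, 2.826]
ft_force: [0.6, 0.6, -0.3]
opening: 0.999
grip_force: 0.0
```

```bash
python3 -c "
from h import *
go(441.5,114.5,41)
c=read_camera('wrist');save(c,'pics/w1.png')
print(proj(c,[441.5,114.5,86]),proj(c,[441.5,114.5,6]))
"
```

```text
pos [441.5 114.7 189.5] t 1.35 travel mm [-1.000e-01 -2.000e-01  1.485e+02]
(np.float64(281.87402369683605), np.float64(207.644686698725)) (np.float64(281.61541785411794), np.float64(187.02476844098211))
```

View pics/w1.png

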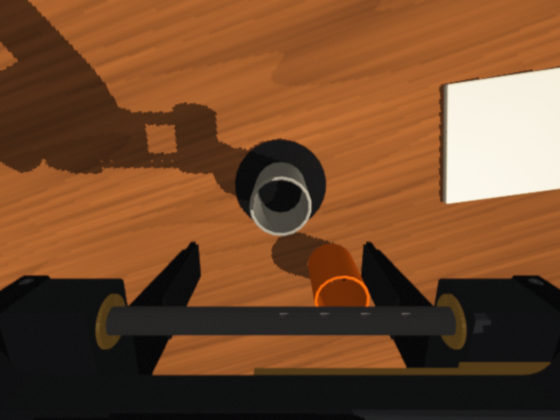

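The wrist view puts the rim centre at about (281,206), against a predicted (282,208), so it agrees within 2 mm. Descending to grip.

Request:
{"fn": "drive_tool", "kwargs": {
  "targets": [
    {"jaw":1,"travel":[0,0,0.03],"twist":0},
    {"jaw":1,"travel":[0,0,0.06],"twist":0},
    {"jaw":1,"travel":[0,0,0.09],"twist":0},
    {"jaw":1,"travel":[0,0,0.12],"twist":0},
    {"jaw":1,"travel":[0,0,0.14],"twist":0},
    {"jaw":1,"travel":[0,0,0.148],"twist":0},
    {"jaw":1,"travel":[0,0,0.148],"twist":0},
    {"jaw":0.8,"travel":[0,0,0.148],"twist":0}
  ]
}}

```text
t: 2.07
eef_pos: [440.9, 117.3, 42.3]
tcp_rot: [3.142, -0.0, 2.831]
ft_force: [-0.0, -0.5, 0.9]
opening: 0.966
grip_force: 0.0
```

Request:
{"fn": "drive_tool", "kwargs": {
  "targets": [
    {"jaw":0.4,"travel":[0,0,0],"twist":0},
    {"jaw":0.4,"travel":[0,0,0],"twist":0},
    {"jaw":0.4,"travel":[0,0,0],"twist":0},
    {"jaw":0.4,"travel":[0,0,0],"twist":0},
    {"jaw":0.4,"travel":[0,0,0],"twist":0},
    {"jaw":0.4,"travel":[0,0,0],"twist":0},
    {"jaw":0.4,"travel":[0,0,0],"twist":0},
    {"jaw":0.4,"travel":[0,0,0],"twist":0}
  ]
}}

```text
t: 2.73
eef_pos: [441.0, 116.3, 42.2]
tcp_rot: [3.142, 0.0, 2.83]
ft_force: [-1.7, -2.7, 7.7]
opening: 0.596
grip_force: 30.0
```

```bash
python3 -c "
from h import *
print(state()['ft_force'])
go(483.5,-134,43.5)"
```

```text
[-1.72208685 -2.7250152   7.69162083]
pos [441.  116.3  42.2] t 2.7333 travel mm [-117.3 -225.1   -1.3]
```

Request:
{"fn": "drive_tool", "kwargs": {
  "targets": [
    {"jaw":0.4,"travel":[0,0,-0.0015],"twist":0},
    {"jaw":0.4,"travel":[-0.008,-0.016,-0.0015],"twist":0},
    {"jaw":0.4,"travel":[-0.017,-0.032,-0.0015],"twist":0},
    {"jaw":0.4,"travel":[-0.025,-0.048,-0.0015],"twist":0},
    {"jaw":0.4,"travel":[-0.033,-0.064,-0.0015],"twist":0},
    {"jaw":0.4,"travel":[-0.042,-0.08,-0.0015],"twist":0},
    {"jaw":0.4,"travel":[-0.05,-0.096,-0.0015],"twist":0},
    {"jaw":0.4,"travel":[-0.0585,-0.1125,-0.0015],"twist":0}
  ]
}}

```text
t: 3.4
eef_pos: [461.9, -9.4, 43.1]
tcp_rot: [3.142, -0.001, 2.83]
ft_force: [0.6, -0.9, -4.6]
opening: 0.592
grip_force: 30.0
```

Request:
{"fn": "drive_tool", "kwargs": {
  "targets": [
    {"jaw":0.4,"travel":[-0.008,-0.016,0],"twist":0},
    {"jaw":0.4,"travel":[-0.017,-0.032,0],"twist":0},
    {"jaw":0.4,"travel":[-0.025,-0.048,0],"twist":0},
    {"jaw":0.4,"travel":[-0.033,-0.064,0],"twist":0},
    {"jaw":0.4,"travel":[-0.042,-0.08,0],"twist":0},
    {"jaw":0.4,"travel":[-0.05,-0.096,0],"twist":0},
    {"jaw":0.4,"travel":[-0.0585,-0.1125,0],"twist":0},
    {"jaw":0.4,"travel":[-0.0585,-0.1125,0],"twist":0}
  ]
}}

```text
t: 4.07
eef_pos: [484.1, -136.1, 43.1]
tcp_rot: [-3.141, 0.001, 2.828]
ft_force: [0.4, -0.5, -4.4]
opening: 0.594
grip_force: 30.0
```

```bash
python3 - <<'E'
from h import *
s=state();print(s['ft_force'],s['opening'])
go(530.5,-297,43)
a=[]
for n in("top","scene","wrist"):
    c=read_camera(n);f=c["frame"]
    if n=="top":
        hsv=cv2.cvtColor(f,cv2.COLOR_RGB2HSV)
        print([np.round(proj(c,p)) for p in ([483.5,-134,6],[530.5,-297,6])])
    a.append(cv2.resize(f,(400,300)))
a.append(np.zeros_like(a[0]))
m=cv2.vconcat([cv2.hconcat(a[:2]),cv2.hconcat(a[2:])])
cv2.imwrite("pics/m2.png",m[...,::-1])
E
```

```text
[ 0.44687272 -0.50559774 -4.44504023] 0.5938810044999882
pos [ 484.1 -136.1   43.1] t 4.0667 travel mm [-9.380e+01 -1.387e+02  1.000e-01]
[array([360., 216.]), array([432., 195.])]
```

View pics/m2.png

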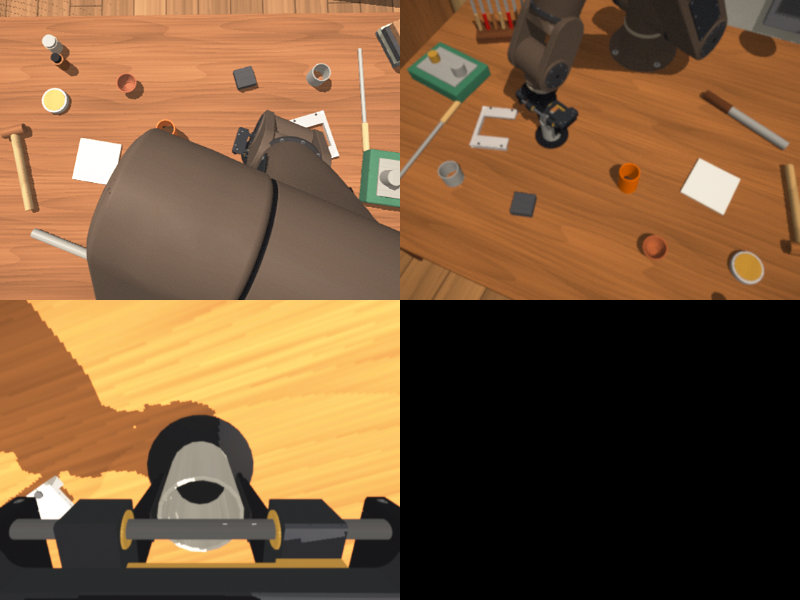

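The flask and base are held together, and the 4.4 N reading matches about 420 g. The foot is just off the bench and sits on the dock axis. Sliding in now.

Request:
{"fn": "drive_tool", "kwargs": {
  "targets": [
    {"jaw":0.4,"travel":[-0.006,-0.009,0],"twist":0},
    {"jaw":0.4,"travel":[-0.013,-0.019,0],"twist":0},
    {"jaw":0.4,"travel":[-0.019,-0.028,0],"twist":0},
    {"jaw":0.4,"travel":[-0.026,-0.0385,0],"twist":0},
    {"jaw":0.4,"travel":[-0.032,-0.0475,0],"twist":0},
    {"jaw":0.4,"travel":[-0.038,-0.0565,0],"twist":0},
    {"jaw":0.4,"travel":[-0.045,-0.067,0],"twist":0},
    {"jaw":0.4,"travel":[-0.045,-0.067,0],"twist":0}
  ]
}}

```text
t: 4.88
eef_pos: [506.5, -213.7, 43.4]
tcp_rot: [-3.141, 0.002, 2.828]
ft_force: [-0.7, 0.2, -5.4]
opening: 0.596
grip_force: 30.0
```

```bash
python3 - <<'E'
from h import *
s=state();print(s['ft_force'],s['opening'])
go(528.8,-291.2,43)
c=read_camera("wrist");save(c,"pics/w3.png")
X=np.array([.277,-.961,0]);Y=np.array([.961,.277,0]);H=np.array([530.5,-297,0]);Z=np.array([0,0,1])
for x,y in((-45,38),(-45,-38),(55,38),(55,-38),(-45,74),(-45,-74)):print(x,y,np.round(proj(c,H+X*x+Y*y+Z*16)))
p=s['eef_pos'];print("foot",np.round(proj(c,[p[0],p[1],7])))
E
```

```text
[-0.67334462  0.15018851 -5.41660932] 0.5962103267441285
pos [ 506.5 -213.7   43.4] t 4.8833 travel mm [-45.1 -66.9   0.4]
-45 38 [264. 311.]
-45 -38 [198. 229.]
55 38 [158. 373.]
55 -38 [ 88. 303.]
-45 74 [292. 345.]
-45 -74 [163. 185.]
foot [283. 236.]
```

View pics/w3.png

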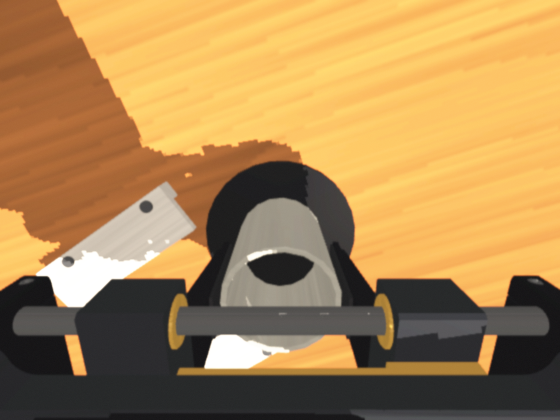

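The observed lip corners, (196,226) and (166,182), are within 3 px of prediction, and the foot centre (281,236) also matches. Continuing in.

Request:
{"fn": "drive_tool", "kwargs": {
  "targets": [
    {"jaw":0.4,"travel":[-0.006,-0.009,0],"twist":0},
    {"jaw":0.4,"travel":[-0.012,-0.018,0],"twist":0},
    {"jaw":0.4,"travel":[-0.019,-0.028,0],"twist":0},
    {"jaw":0.4,"travel":[-0.026,-0.0385,0],"twist":0},
    {"jaw":0.4,"travel":[-0.032,-0.0475,0],"twist":0},
    {"jaw":0.4,"travel":[-0.038,-0.0565,0],"twist":0},
    {"jaw":0.4,"travel":[-0.042,-0.062,0],"twist":0},
    {"jaw":0.4,"travel":[-0.045,-0.0665,0],"twist":0}
  ]
}}

```text
t: 5.6
eef_pos: [528.2, -289.3, 43.2]
tcp_rot: [3.141, -0.0, 2.829]
ft_force: [-1.2, -0.1, -4.6]
opening: 0.593
grip_force: 30.0
```

Request:
{"fn": "drive_tool", "kwargs": {
  "targets": [
    {"jaw":0.4,"travel":[0,0,0.0005],"twist":0},
    {"jaw":0.4,"travel":[0,0,0.0005],"twist":0},
    {"jaw":0.4,"travel":[0,0,0.0005],"twist":0},
    {"jaw":0.4,"travel":[0,0,0.0005],"twist":0}
  ]
}}

```text
t: 5.93
eef_pos: [527.9, -287.8, 42.8]
tcp_rot: [3.141, -0.0, 2.83]
ft_force: [0.6, 1.1, -5.0]
opening: 0.595
grip_force: 30.0
```

```bash
python3 - <<'E'
from h import *
s=state();print(s['ft_force'],s['opening'])
go(528.8,-291.2,43)
w,q=read_camera("wrist"),read_camera("scene")
a=cv2.resize(w["frame"],(400,300));b=cv2.resize(q["frame"][100:250,60:260],(400,300),interpolation=cv2.INTER_CUBIC)
cv2.imwrite("pics/m4.png",cv2.hconcat([a,b])[...,::-1])
E
```

```text
[ 0.59763089  1.06573049 -4.96866274] 0.5949485525758149
pos [ 527.9 -287.8   42.8] t 5.9333 travel mm [-1.9 -3.  -0.2]
```

View pics/m4.png

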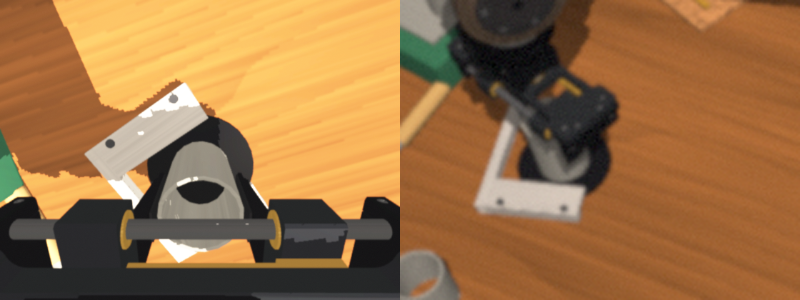

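The foot is under both lips, about 10 mm short of home. I'll nudge it in 4 mm, then draw the flask up.

Request:
{"fn": "drive_tool", "kwargs": {
  "targets": [
    {"jaw":0.4,"travel":[-0.0024,-0.0036,0.0005],"twist":0},
    {"jaw":0.4,"travel":[-0.0024,-0.0036,0.0005],"twist":0},
    {"jaw":0.4,"travel":[-0.0024,-0.0036,0.0005],"twist":0},
    {"jaw":0.4,"travel":[-0.0024,-0.0036,0.0005],"twist":0}
  ]
}}

```text
t: 6.37
eef_pos: [529.2, -292.5, 42.4]
tcp_rot: [3.142, 0.0, 2.83]
ft_force: [-0.2, -0.4, -3.5]
opening: 0.596
grip_force: 30.0
```

Request:
{"fn": "drive_tool", "kwargs": {
  "targets": [
    {"jaw":0.4,"travel":[0,0,-0.002],"twist":0},
    {"jaw":0.4,"travel":[0,0,-0.004],"twist":0},
    {"jaw":0.4,"travel":[0,0,-0.007],"twist":0},
    {"jaw":0.4,"travel":[0,0,-0.01],"twist":0},
    {"jaw":0.4,"travel":[0,0,-0.014],"twist":0},
    {"jaw":0.4,"travel":[0,0,-0.018],"twist":0},
    {"jaw":0.4,"travel":[0,0,-0.022],"twist":0},
    {"jaw":0.4,"travel":[0,0,-0.026],"twist":0}
  ]
}}

```text
t: 7.03
eef_pos: [529.1, -292.4, 68.7]
tcp_rot: [3.141, -0.0, 2.83]
ft_force: [-0.1, -0.8, -10.1]
opening: 0.597
grip_force: 30.0
```

Request:
{"fn": "drive_tool", "kwargs": {
  "targets": [
    {"jaw":0.4,"travel":[0,0,-0.004],"twist":0},
    {"jaw":0.4,"travel":[0,0,-0.008],"twist":0},
    {"jaw":0.4,"travel":[0,0,-0.012],"twist":0},
    {"jaw":0.4,"travel":[0,0,-0.02],"twist":0},
    {"jaw":0.4,"travel":[0,0,-0.03],"twist":0},
    {"jaw":0.4,"travel":[0,0,-0.05],"twist":0},
    {"jaw":0.4,"travel":[0,0,-0.08],"twist":0},
    {"jaw":0.4,"travel":[0,0,-0.08],"twist":0}
  ]
}}

```text
t: 7.7
eef_pos: [531.0, -293.6, 154.3]
tcp_rot: [-3.139, 0.008, 2.83]
ft_force: [0.5, -0.5, -3.1]
opening: 0.596
grip_force: 30.0
```

```bash
python3 - <<'E'
from h import *
s=state();print(s['ft_force'],s['opening'])
go(467.5,364,149)
w,q=read_camera("wrist"),read_camera("scene")
a=cv2.resize(w["frame"],(400,300));b=cv2.resize(q["frame"][50:200,60:260],(400,300),interpolation=cv2.INTER_CUBIC)
cv2.imwrite("pics/m5.png",cv2.hconcat([a,b])[...,::-1])
E
```

```text
[ 0.54284021 -0.54809347 -3.06407313] 0.5955958729691787
pos [ 531.  -293.6  154.3] t 7.7 travel mm [262.1 606.5   5.3]
```

View pics/m5.png

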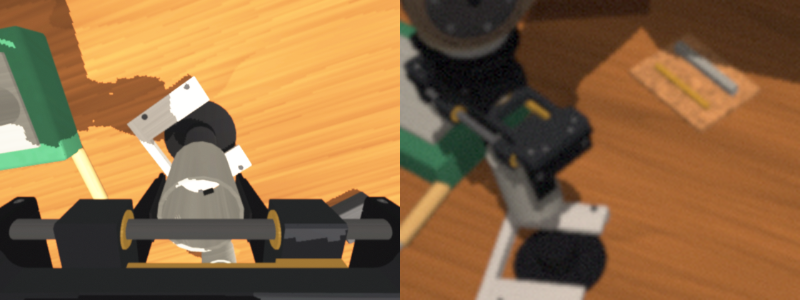

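Flask is free: the load is 3.06 N and the base is left in the dock. Carrying the flask to the tile.

Request:
{"fn": "drive_tool", "kwargs": {
  "targets": [
    {"jaw":0.4,"travel":[0.008,0.018,0],"twist":0},
    {"jaw":0.4,"travel":[0.02,0.046,0],"twist":0},
    {"jaw":0.4,"travel":[0.034,0.078,0],"twist":0},
    {"jaw":0.4,"travel":[0.048,0.11,0],"twist":0},
    {"jaw":0.4,"travel":[0.062,0.142,0],"twist":0},
    {"jaw":0.4,"travel":[0.076,0.174,0],"twist":0},
    {"jaw":0.4,"travel":[0.09,0.206,0],"twist":0},
    {"jaw":0.4,"travel":[0.104,0.238,0],"twist":0}
  ]
}}

```text
t: 8.47
eef_pos: [502.2, -32.4, 147.6]
tcp_rot: [-3.142, -0.001, 2.829]
ft_force: [1.6, -0.2, -3.8]
opening: 0.597
grip_force: 30.0
```

Request:
{"fn": "drive_tool", "kwargs": {
  "targets": [
    {"jaw":0.4,"travel":[0.014,0.032,0],"twist":0},
    {"jaw":0.4,"travel":[0.028,0.064,0],"twist":0},
    {"jaw":0.4,"travel":[0.042,0.096,0],"twist":0},
    {"jaw":0.4,"travel":[0.056,0.128,0],"twist":0},
    {"jaw":0.4,"travel":[0.07,0.16,0],"twist":0},
    {"jaw":0.4,"travel":[0.084,0.192,0],"twist":0},
    {"jaw":0.4,"travel":[0.096,0.222,0],"twist":0},
    {"jaw":0.4,"travel":[0.104,0.24,0],"twist":0}
  ]
}}

```text
t: 9.13
eef_pos: [476.9, 229.0, 147.6]
tcp_rot: [-3.141, -0.001, 2.831]
ft_force: [0.2, -0.0, -2.4]
opening: 0.596
grip_force: 30.0
```

```bash
python3 -c "
from h import *
go(467.5,364,149)"
```

```text
pos [476.9 229.  147.6] t 9.1333 travel mm [ 50.2 125.7  -1.4]
```

Request:
{"fn": "drive_tool", "kwargs": {
  "targets": [
    {"jaw":0.4,"travel":[0.01,0.025,0],"twist":0},
    {"jaw":0.4,"travel":[0.02,0.05,0],"twist":0},
    {"jaw":0.4,"travel":[0.03,0.075,0],"twist":0},
    {"jaw":0.4,"travel":[0.04,0.1,0],"twist":0},
    {"jaw":0.4,"travel":[0.047,0.118,0],"twist":0},
    {"jaw":0.4,"travel":[0.05,0.126,0],"twist":0},
    {"jaw":0.4,"travel":[0.05,0.126,0],"twist":0},
    {"jaw":0.4,"travel":[0.05,0.126,0],"twist":0}
  ]
}}

```text
t: 9.8
eef_pos: [468.5, 361.0, 147.6]
tcp_rot: [-3.14, -0.001, 2.83]
ft_force: [0.3, -0.9, -2.9]
opening: 0.596
grip_force: 30.0
```

Request:
{"fn": "drive_tool", "kwargs": {
  "targets": [
    {"jaw":0.4,"travel":[0,0,0.02],"twist":0},
    {"jaw":0.4,"travel":[0,0,0.04],"twist":0},
    {"jaw":0.4,"travel":[0,0,0.06],"twist":0},
    {"jaw":0.4,"travel":[0,0,0.075],"twist":0},
    {"jaw":0.4,"travel":[0,0,0.085],"twist":0},
    {"jaw":0.4,"travel":[0,0,0.092],"twist":0},
    {"jaw":0.4,"travel":[0,0,0.096],"twist":0},
    {"jaw":0.4,"travel":[0,0,0.096],"twist":0}
  ]
}}

```text
t: 10.47
eef_pos: [469.0, 361.1, 52.0]
tcp_rot: [-3.141, -0.0, 2.829]
ft_force: [-1.1, 0.3, -3.0]
opening: 0.591
grip_force: 30.0
```

```bash
python3 - <<'E'
from h import *
s=state();print(s['ft_force'],s['opening'])
go(467.5,364,44.3)
w,q=read_camera("wrist"),read_camera("scene")
a=cv2.resize(w["frame"],(400,300));b=cv2.resize(q["frame"][180:330,330:530],(400,300),interpolation=cv2.INTER_CUBIC)
cv2.imwrite("pics/m6.png",cv2.hconcat([a,b])[...,::-1])
E
```

```text
[-1.10466933  0.28364474 -3.02414254] 0.5913221849367333
pos [469.  361.1  52. ] t 10.4667 travel mm [2.3 2.3 7.7]
```

View pics/m6.png

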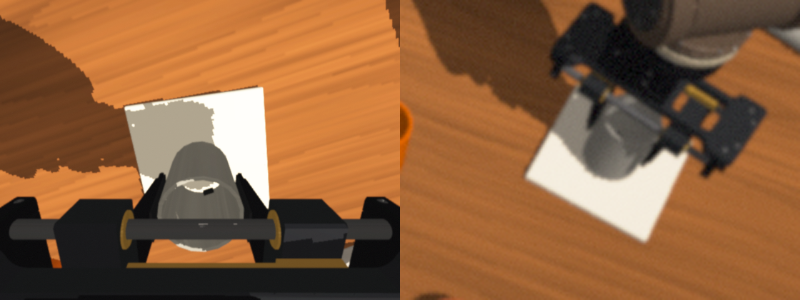

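The flask is over the tile with margin on all sides. Lowering by feel.

Request:
{"fn": "drive_tool", "kwargs": {
  "targets": [
    {"jaw":0.4,"travel":[0,0,0.002],"twist":0},
    {"jaw":0.4,"travel":[0,0,0.004],"twist":0},
    {"jaw":0.4,"travel":[0,0,0.006],"twist":0},
    {"jaw":0.4,"travel":[0,0,0.006],"twist":0}
  ]
}}

```text
t: 10.9
eef_pos: [468.8, 361.6, 46.2]
tcp_rot: [-3.142, -0.0, 2.83]
ft_force: [1.0, -1.1, -4.4]
opening: 0.596
grip_force: 30.0
```

Request:
{"fn": "drive_tool", "kwargs": {
  "targets": [
    {"jaw":0.4,"travel":[0,0,0.001],"twist":0},
    {"jaw":0.4,"travel":[0,0,0.001],"twist":0}
  ]
}}

```text
t: 11.07
eef_pos: [468.9, 361.6, 45.3]
tcp_rot: [-3.142, -0.0, 2.83]
ft_force: [-0.3, 1.4, -3.0]
opening: 0.597
grip_force: 30.0
```

Request:
{"fn": "drive_tool", "kwargs": {
  "targets": [
    {"jaw":0.4,"travel":[0,0,0.001],"twist":0},
    {"jaw":0.4,"travel":[0,0,0.001],"twist":0}
  ]
}}

```text
t: 11.23
eef_pos: [469.0, 361.6, 44.4]
tcp_rot: [3.141, 0.0, 2.83]
ft_force: [0.3, -0.7, -2.5]
opening: 0.594
grip_force: 30.0
```

Request:
{"fn": "drive_tool", "kwargs": {
  "targets": [
    {"jaw":0.4,"travel":[0,0,0.001],"twist":0},
    {"jaw":0.4,"travel":[0,0,0.001],"twist":0}
  ]
}}

```text
t: 11.4
eef_pos: [469.0, 361.6, 44.2]
tcp_rot: [3.141, 0.0, 2.83]
ft_force: [-1.7, -1.8, 7.1]
opening: 0.597
grip_force: 30.0
```

Request:
{"fn": "drive_tool", "kwargs": {
  "targets": [
    {"jaw":0.4,"travel":[0,0,0.0005],"twist":0},
    {"jaw":0.4,"travel":[0,0,0.0005],"twist":0}
  ]
}}

```text
t: 11.57
eef_pos: [469.0, 361.6, 44.2]
tcp_rot: [3.141, 0.001, 2.83]
ft_force: [-2.8, -3.0, 11.9]
opening: 0.597
grip_force: 30.0
```

Contact. Now release slowly and retract.

Request:
{"fn": "drive_tool", "kwargs": {
  "targets": [
    {"jaw":0.65,"travel":[0,0,-0.001],"twist":0},
    {"jaw":0.75,"travel":[0,0,-0.001],"twist":0},
    {"jaw":0.9,"travel":[0,0,-0.001],"twist":0},
    {"jaw":1,"travel":[0,0,-0.001],"twist":0},
    {"jaw":1,"travel":[0,0,-0.001],"twist":0},
    {"jaw":1,"travel":[0,0,-0.001],"twist":0},
    {"jaw":1,"travel":[0,0,-0.001],"twist":0},
    {"jaw":1,"travel":[0,0,-0.001],"twist":0}
  ]
}}

```text
t: 12.23
eef_pos: [468.9, 361.6, 43.8]
tcp_rot: [-3.142, -0.0, 2.83]
ft_force: [-0.2, 0.1, -0.8]
opening: 0.99
grip_force: 0.0
```

Request:
{"fn": "drive_tool", "kwargs": {
  "targets": [
    {"jaw":1,"travel":[0,0,-0.01],"twist":0},
    {"jaw":1,"travel":[0,0,-0.025],"twist":0},
    {"jaw":1,"travel":[0,0,-0.045],"twist":0},
    {"jaw":1,"travel":[0,0,-0.07],"twist":0},
    {"jaw":1,"travel":[0,0,-0.1],"twist":0},
    {"jaw":1,"travel":[0,0,-0.13],"twist":0},
    {"jaw":1,"travel":[0,0,-0.15],"twist":0},
    {"jaw":1,"travel":[0,0,-0.15],"twist":0}
  ]
}}

```text
t: 12.9
eef_pos: [470.1, 362.4, 199.1]
tcp_rot: [3.136, 0.005, 2.83]
ft_force: [-0.2, -1.0, -0.3]
opening: 1.002
grip_force: 0.0
```

```bash
python3 - <<'E'
from h import *
w,q,t=read_camera("wrist"),read_camera("scene"),read_camera("top")
print("tile/flask pred top px",[np.round(proj(w,p)) for p in ([469,361.6,88],[467.5,364,8])])
f=q["frame"]
hsv=cv2.cvtColor(f,cv2.COLOR_RGB2HSV)
u,v=map(int,proj(q,[529,-292,6]));m=np.zeros(hsv.shape[:2],np.uint8);m[v-45:v+45,u-45:u+45]=(hsv[v-45:v+45,u-45:u+45,2]<60)
k=max(cv2.findContours(m,cv2.RETR_EXTERNAL,cv2.CHAIN_APPROX_NONE)[0],key=cv2.contourArea)
x,y,ww,hh=cv2.boundingRect(k);print("base bbox",x,y,ww,hh,"pred",u,v)
r=lambda i:cv2.resize(i,(400,300),interpolation=cv2.INTER_CUBIC)
d=cv2.vconcat([cv2.hconcat([r(w["frame"]),r(f[180:330,330:530])]),cv2.hconcat([r(f[100:250,60:260]),r(t["frame"])])])
cv2.imwrite("pics/m7.png",d[...,::-1])
E
```

```text
tile/flask pred top px [array([280., 204.]), array([281., 182.])]
base bbox 117 165 46 29 pred 139 179
```

View pics/m7.png

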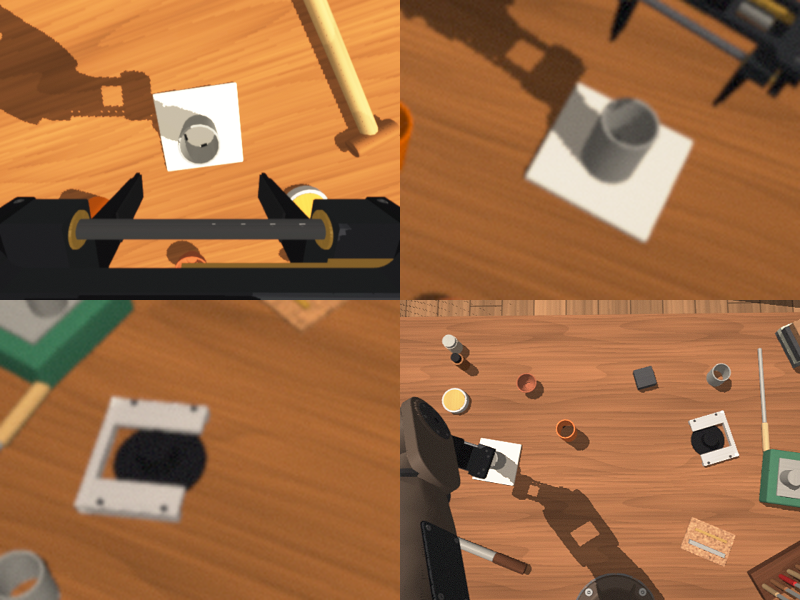

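The flask stands near the tile's centre and the base lies under both lips. One check of how far in the base sits.

```bash
python3 - <<'E'
from h import *
X=np.array([.277,-.961]);Y=np.array([.961,.277]);H=np.array([530.5,-297])
for n in("top","scene"):
    c=read_camera(n);hsv=cv2.cvtColor(c["frame"],cv2.COLOR_RGB2HSV)
    u,v=map(int,proj(c,[529,-292,6]));m=np.zeros(hsv.shape[:2],np.uint8);s=np.s_[v-35:v+35,u-35:u+35];m[s]=hsv[s][...,2]<60
    k=max(cv2.findContours(m,cv2.RETR_EXTERNAL,cv2.CHAIN_APPROX_NONE)[0],key=cv2.contourArea)
    L=np.array([[ (ray(c,*p[0],6)[:2]-H)@X,(ray(c,*p[0],6)[:2]-H)@Y] for p in k])
    b=L[(L[:,0]<-35)];A=np.c_[2*b,np.ones(len(b))];s=np.linalg.lstsq(A,(b**2).sum(1),rcond=None)[0]
    print(n,"min x",L[:,0].min().round(1),"centre from min",(L[:,0].min()+52).round(1),"circ",s[:2].round(1),"max x",L[:,0].max().round(1))
E
```

```text
top min x -55.5 centre from min -3.5 circ [-9.3 -1. ] max x 45.3
scene min x -56.2 centre from min -4.2 circ [-18.2   0.4] max x 42.9
```

Base is about 4 mm short of home, well inside the limits. Handing in.

```bash
python3 -c "
from h import *
print(state()['qvel'].round(3));print(job_done())"
```

```text
[ 0.     0.008 -0.001 -0.     0.001  0.001]
the job is handed in; nothing more can be done
None
```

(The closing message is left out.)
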